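# Switch on the yellow board tester

## Task

The television board is ready for its test: switch on the yellow tester by nudging the red ridge of its slide switch from the white dot across to the green dot, until it is fully home there. Leave the grey tester switched off and the mint-green paste jar standing where it is.

Things in the scene. Friction and masses are not known exactly. Their poses are not given: they have to be found in the camera images.
- yellow_tester: Yellow case 130 x 84 x 30 mm, lying flat, fixed to the bench. Origin: centre of the underside; x along its length, z up. Flat top face at z = 30 mm. Flat dots on it: white (off) at x = -55 mm, green (on) at x = +5 mm, both y = 0; the switch sits between them. Display and sockets beyond the green dot are flush.
- yellow_switch (a joint): m; 0 off, 0.014 on. Red ridge 7 mm (x) by 20 mm (y), top 10 mm above the face, on a flat 20 x 20 mm shoe 1.4 mm high. In the tester's frame its middle is at y = 0, x = -32 mm when off, sliding along +x to -18 mm when on. It starts off. A detent resists with about 4 N until 0.007, then snaps it on to the on stop, where it stays.
- grey_switch (a joint): Travel of the switch of the grey tester, which is alike in every way but has a grey case with a blue band: 0 = off, 0.014 = on. It starts off and is to stay off.
- jar: Mint-green jar of solder paste, 68 mm across its lid and 72 mm high, 0.18 kg, standing loose; origin at the centre of its underside, z up.

How it is judged (in metres and radians):
At the end, for the whole second after the job is handed in: The yellow tester's switch is on, within 2 mm of its stop by the green dot; the grey tester's switch is off, within 3 mm of its off stop; the jar stands upright (within 10 degrees) and within 20 mm of where it was (value of joint yellow_switch above 0.012 m and value of joint grey_switch below 0.003 m and distance of jar from where it was at the start of the episode below 0.02 m and angle between jar's own z axis and vertical below 0.17 rad); the robot touches nothing.
It fails at once if the grey tester's switch is pushed over its detent (value of joint grey_switch above 0.007 m).
It fails at once if the paste jar is knocked over (angle between jar's own z axis and vertical above 0.5 rad).
It also fails if it takes over 27 s, if anything falls off the work surface, if the arm or the gripper's body presses on something with over 40 N, if the wrist force passes 120 N, or if a joint passes its speed limit or range.

## Robot

A 6-joint arm with a two-finger parallel gripper is mounted at the origin on the work surface. World frame = base frame: x ahead of the robot, y to its left, z up, the work surface at z = 0. Lengths are in mm, angles in rad, forces in N, time in s.
With the tool pointing down it reaches from about 325 to 900 mm from the base axis. Payload 6.1 kg.
Tool frame: the origin (TCP) lies at the very end of the fingers, on their centre line; the grasp point (between the pads) lies 19 mm behind it; z points along the fingers, y is the direction in which the jaws open and shut (so a half turn about z gives the same grasp; the last joint's range is limited). The gripper opens to 85 mm and grips with 20 to 120 N. Pads are 22 mm wide; open, the fingers measure 114 mm over their backs; the gripper's body (76 mm by 85 mm) begins 54 mm behind the grasp point. The pads swing forward as they close: fully open they stand 13 mm farther back than shut.
Start: joints at [-1.377, 0.22, 1.526, -0, 1.395, -0.126], TCP at [196.478, -593.306, 231.3] pointing down, gripper open.
Joint ranges: [-2.98, 2.98], [-0.91, 2.08], [0.09, 2.57], [-1.24, 4.39], [0.2, 2.65], [-2.68, 2.68]. Speed limits (rad/s): [2.57, 2.57, 3.01, 3.14, 3.14, 3.14].

## Interface

Orientations are given as a unit quaternion [w, x, y, z].
In Python, from station import monitor, eyes, workorder gives the robot as it stands.
- The arm moves only by the tool servo_tool, never from a script. Its argument "series" is a list of rows, each a list of 5 numbers: the opening, from 0 (shut) to 1 (fully open), then the shift along the world's x, y, z in units of 25 mm (1.0 is 25 mm), then the turn about the world's z in units of 5 degrees (1.0 is 5 degrees). A call has exactly 10 rows; each row shifts and turns the commanded pose from where the row before left it; what a row does not reach is not made up. A row lasts 1/12 s, in which the tool goes at most 41.7 mm and 7.16 degrees, less where a joint would pass 70% of its speed; a pose out of reach is approached as far as the arm can. A call is refused whole if a number of a shift passes 1 or a number of a turn 1, either way. A call with a gripper value outside its range is refused whole. The fingers move at their own pace and stop on an object; "grip_force" is the grip in N (left out, the last holds). Time passes only in rows, so rows that do not move let the fingers close, or fill a call up. It gives the time, the measured TCP pose, the force and the opening at its end, in the units of the state.
- monitor.get_obs(): the state, without advancing time (a new reading comes with each control period).
- eyes.grab_frame(name): name is "side" or "top"; returns the picture (480x640x3 uint8, red, green, blue); there is no depth.
- eyes.get_calibration(name): a dict with "fovy" (degrees; the focal length in pixels is half the picture's height over the tangent of half this angle, whatever the lens; pixels are square), "cx", "cy" (the principal point, pixels), "dist" ([k1, k2, p1, p2, k3] as OpenCV has them; the pictures are not rectified), "origin" and "attitude" of the camera in the world. Camera axes: x right, y up, looking along -z (the intrinsics and any distortion apply to the point x, -y, -z); pixel columns grow to the right and rows downward; lengths in mm; the calibration is good to about 2 mm. A picture is of the moment at which its call begins. get_calibration takes no time and is no camera call.
- workorder.job_done(): hands the job in, once; it reports no verdict.
The state is a dict: "time": time; "joint_positions": joint angles; "joint_vel": joint speeds; "joint_torque": joint torques, N m; "tcp_pos": TCP position; "orientation": TCP orientation; "force": force on the tool from outside, world axes, zero at the start; "moment": the same for the moment, N m; "finger_gap": finger opening in mm.
Only numpy, scipy, OpenCV 4.12 (cv2) and the standard library are available. Lean on these libraries where they do the work, as an engineer would, in place of code of your own. Each camera call takes 0.05 s, during which the arm holds its last target. There are 200 camera calls.

## Working session

There is one attempt and no reset: what is moved stays moved. The work goes in short steps, Python scripts to look and compute and a tool call to move; the robot and the scene stay as the last step left them, time stands still between calls to the robot, and variables do not carry over. Pictures are saved under pics/ and viewed, about 8 in all and at most 12, crops included, and the job is handed in when it is done.

Besides the shell and the picture viewer there is one more tool, called after "Emit:" by a JSON object that holds its "api" and its "payload". servo_tool: Moves the arm, as the interface text tells. Its arguments: {"type":"object","properties":{"series":{"type":"array","items":{"type":"array","items":{"type":"number"}}},"grip_force":{"type":"number"}},"required":["series"]}

```bash
mkdir -p pics
python3 - <<'E'
from station import monitor, eyes
import cv2
for n in("top","side"):
    cv2.imwrite(f"pics/{n}0.png",eyes.grab_frame(n)[:,:,::-1]); print(eyes.get_calibration(n))
o=monitor.get_obs();print(o)
E
```

```text
{'fovy': 51.90236774855046, 'cx': 313.5408247901064, 'cy': 237.94316485690308, 'dist': array([-0.1257785,  0.       ,  0.       ,  0.       ,  0.       ]), 'origin': array([485.07641798, -25.63182171, 818.5594817 ]), 'attitude': array([ 0.70897246,  0.0558677 , -0.02305055, -0.70264181])}
{'fovy': 47.199254887122784, 'cx': 313.5716914134404, 'cy': 236.8070142589628, 'dist': array([-0.02730726,  0.        ,  0.        ,  0.        ,  0.        ]), 'origin': array([ 441.29848031, -560.99565784,  733.5289577 ]), 'attitude': array([ 0.93318087,  0.34611519, -0.04075331, -0.08784596])}
{'time': 0.1, 'joint_positions': array([-1.37710121e+00,  2.21167407e-01,  1.52750464e+00, -4.22756784e-05,
        1.39470132e+00, -1.26112318e-01]), 'joint_vel': array([ 0.00318667, -0.00190197, -0.00329529,  0.00020088, -0.00051307,
        0.0005383 ]), 'joint_torque': array([ 1.10228531e-03, -4.98240602e+01, -3.90547264e+01, -2.08066817e-04,
        5.67850933e-03,  4.93401458e-06]), 'tcp_pos': array([ 196.35869931, -592.77295554,  230.2919605 ]), 'orientation': array([-8.89141559e-04,  9.87241634e-01,  1.59226765e-01, -5.08763088e-05]), 'force': array([ 0.2427841 ,  1.00731457, -0.00557588]), 'moment': array([ 0.03701502, -0.0616198 , -0.0153953 ]), 'finger_gap': 85.22184167849109}
```

View pics/top0.png

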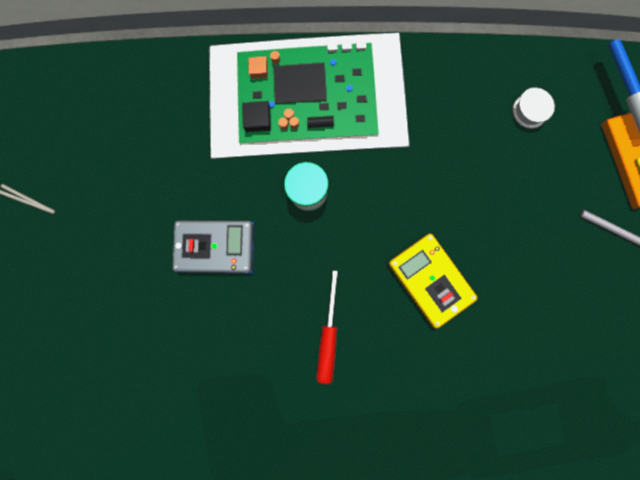

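View pics/side0.png

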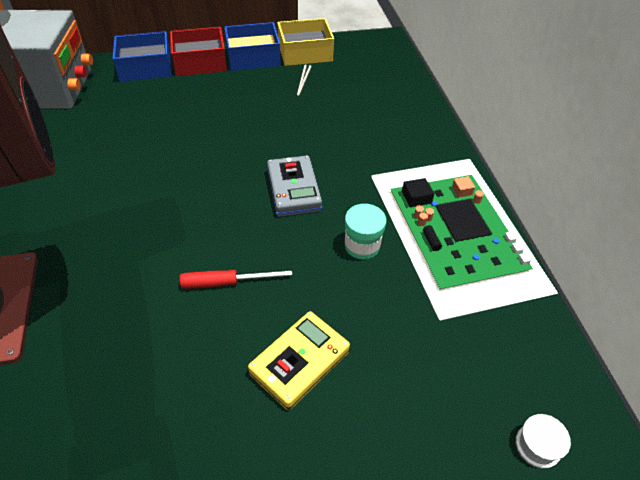

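The top view shows the yellow tester at about (433,281), with its green dot at (432,278), red ridge at (446,298) and white dot at (454,308). The grey tester is at (213,247) and the jar at (306,185). The side view agrees: yellow tester's green dot (302,351), ridge (286,366).

```bash
cat > h.py <<'E'
import cv2, numpy as np
from scipy.spatial.transform import Rotation as R
from station import eyes, monitor
def ray(n,uv):
    c=eyes.get_calibration(n); f=240/np.tan(np.radians(c['fovy']/2))
    K=np.array([[f,0,c['cx']],[0,f,c['cy']],[0,0,1]])
    x,y=cv2.undistortPoints(np.array([[uv]],float),K,c['dist'])[0,0]
    return c['origin'],R.from_quat(np.roll(c['attitude'],-1)).apply([x,-y,-1])
def plane(n,uv,z):
    o,d=ray(n,uv); return o+d*(z-o[2])/d[2]
def blobs(im,lo,hi,box,amin=4):
    u0,v0,u1,v1=box; hsv=cv2.cvtColor(im,cv2.COLOR_RGB2HSV)[v0:v1,u0:u1]
    _,_,s,c=cv2.connectedComponentsWithStats(cv2.inRange(hsv,lo,hi))
    return [(tuple((c[i]+[u0,v0]).round(1)),int(s[i,4])) for i in range(1,len(s)) if s[i,4]>=amin]
E
python3 - <<'E'
from h import *
B={"top":(380,225,485,335),"side":(240,305,357,412)}
for n in B:
    im=cv2.imread(f"pics/{n}0.png")[:,:,::-1].copy()
    for nm,lo,hi,z in (("green",(45,120,80),(75,255,255),30),("white",(0,0,170),(179,70,255),30),("red",(0,150,90),(8,255,255),40),("yellow",(22,150,100),(35,255,255),30)):
        for uv,a in blobs(im,lo,hi,B[n],4 if nm!="yellow" else 500): print(n,nm,uv,a,plane(n,uv,z).round(1))
    hsv=cv2.cvtColor(im,cv2.COLOR_RGB2HSV); 
    u0,v0,u1,v1=B[n]; m=cv2.inRange(hsv,(20,120,120),(35,255,255)); m2=m*0; m2[v0:v1,u0:u1]=m[v0:v1,u0:u1]
    q=cv2.boxPoints(cv2.minAreaRect(cv2.findNonZero(m2))); print([plane(n,p,30).round(0)[:2].tolist() for p in q])
im=cv2.imread("pics/top0.png");a=cv2.resize(im[225:335,380:485],None,fx=5,fy=5,interpolation=2);cv2.imwrite("pics/c.png",a)
E
```

```text
top green (np.float64(432.0), np.float64(277.7)) 22 [ 510.9 -177.9   30. ]
top white (np.float64(429.9), np.float64(237.9)) 8 [ 574.7 -175.4   30. ]
top white (np.float64(414.6), np.float64(264.1)) 290 [ 532.4 -150.3   30. ]
top white (np.float64(394.5), np.float64(263.0)) 6 [ 534.  -118.2   30. ]
top white (np.float64(442.9), np.float64(293.0)) 29 [ 486.7 -195.1   30. ]
top white (np.float64(472.8), np.float64(297.2)) 6 [ 480.2 -243.    30. ]
top white (np.float64(448.1), np.float64(300.3)) 29 [ 475.2 -203.3   30. ]
top white (np.float64(453.8), np.float64(308.6)) 32 [ 462.1 -212.3   30. ]
top white (np.float64(437.3), np.float64(323.0)) 7 [ 439.4 -185.8   30. ]
top red (np.float64(446.5), np.float64(296.5)) 51 [ 481.3 -198.6   40. ]
top yellow (np.float64(433.4), np.float64(279.9)) 3060 [ 507.4 -180.1   30. ]
[[536.0, -107.0], [586.0, -177.0], [478.0, -253.0], [429.0, -183.0]]
side green (np.float64(301.5), np.float64(351.0)) 26 [ 509.8 -176.7   30. ]
side white (np.float64(309.7), np.float64(314.0)) 7 [ 533.2 -117.3   30. ]
side white (np.float64(312.6), np.float64(332.0)) 310 [ 531.5 -148.8   30. ]
side white (np.float64(344.4), np.float64(342.1)) 11 [ 573.7 -173.9   30. ]
side white (np.float64(287.2), np.float64(363.6)) 33 [ 486.4 -192.6   30. ]
side white (np.float64(253.0), np.float64(364.0)) 9 [ 439.  -184.4   30. ]
side white (np.float64(280.2), np.float64(370.9)) 49 [ 475. -202.   30.]
side white (np.float64(271.5), np.float64(378.3)) 44 [ 461.4 -210.8   30. ]
side white (np.float64(287.6), np.float64(396.4)) 13 [ 479.  -241.2   30. ]
side red (np.float64(329.5), np.float64(346.5)) 8 [ 549.3 -182.4   40. ]
side red (np.float64(283.1), np.float64(365.4)) 77 [ 479.8 -199.5   40. ]
side yellow (np.float64(298.0), np.float64(372.7)) 696 [ 499.  -209.2   30. ]
[[427.0, -187.0], [538.0, -97.0], [585.0, -184.0], [476.0, -261.0]]
```

View pics/c.png

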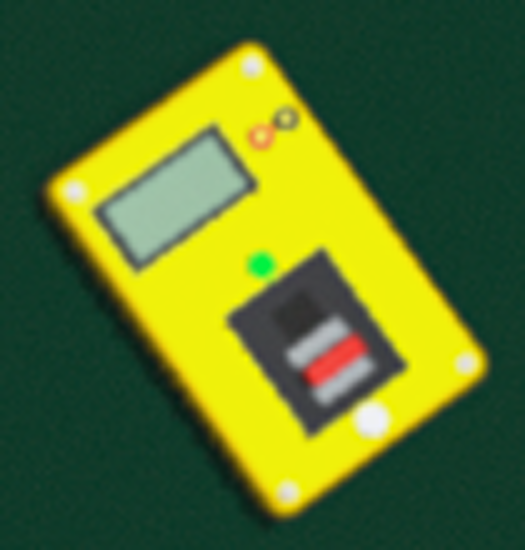

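White dot to green dot comes out at 59.4 mm against the specified 60, with the tester's x axis at 35.1° in the world. The ridge lies where it should when off, at (480.6, -198.3). I'll push with the shut fingers, tool x along the slide, starting above the white dot.

Emit:
{"api": "servo_tool", "payload": {"series": [[0, 0.66, 0.95, -0.4, 0.34], [0, 0.66, 0.95, -0.4, 0.34], [0, 0.66, 0.95, -0.4, 0.34], [0, 0.66, 0.95, -0.4, 0.34], [0, 0.66, 0.95, -0.4, 0.34], [0, 0.66, 0.95, -0.4, 0.34], [0, 0.66, 0.95, -0.4, 0.34], [0, 0.66, 0.95, -0.4, 0.34], [0, 0.66, 0.95, -0.4, 0.34], [0, 0.66, 0.95, -0.4, 0.34]]}}

```text
time: 0.93
tcp_pos: [361.9, -354.3, 130.5]
orientation: [-0.0, 0.953, 0.304, -0.0]
force: [1.0, -0.8, -0.5]
finger_gap: 0.1
```

Emit:
{"api": "servo_tool", "payload": {"series": [[0, 0.56, 0.81, -0.3, 0], [0, 0.56, 0.81, -0.3, 0], [0, 0.56, 0.81, -0.3, 0], [0, 0.56, 0.81, -0.3, 0], [0, 0.56, 0.81, -0.3, 0], [0, 0.56, 0.81, -0.3, 0], [0, 0.56, 0.81, -0.3, 0], [0, 0, 0, 0, 0], [0, 0, 0, 0, 0], [0, 0, 0, 0, 0]]}}

```text
time: 1.77
tcp_pos: [459.2, -214.2, 78.7]
orientation: [-0.0, 0.953, 0.304, -0.0]
force: [-0.4, 0.1, -0.3]
finger_gap: 0.2
```

Run:
```python
from h import *
im=eyes.grab_frame("side"); cv2.imwrite("pics/s1.png",cv2.resize(im[230:430,180:420,::-1],None,fx=3,fy=3,interpolation=2))
o=monitor.get_obs();print(o['time'],o['tcp_pos'],o['force'])
```

```text
1.8167 [ 459.24971543 -214.66696401   78.96320434] [ 0.36342591 -0.60608018  0.27763788]
```

View pics/s1.png

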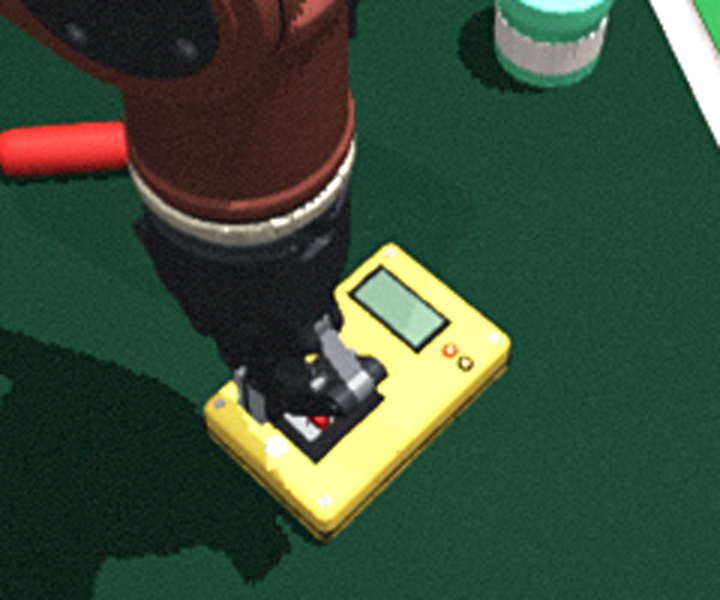

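The fingers are above the white-dot end and hide part of the switch. The ridge shows in red at crop (320,422). I'll project the TCP into this view to check where the fingertip appears.

Run:
```python
from h import *
def proj(n,P):
    c=eyes.get_calibration(n); f=240/np.tan(np.radians(c['fovy']/2))
    K=np.array([[f,0,c['cx']],[0,f,c['cy']],[0,0,1]])
    p=R.from_quat(np.roll(c['attitude'],-1)).inv().apply(np.array(P)-c['origin'])*[1,-1,-1]
    return cv2.projectPoints(p.reshape(-1,1,3),np.zeros(3),np.zeros(3),K,c['dist'])[0][:,0]
t=np.array([459.2,-214.7,79]);x=np.array([.818,.576,0]);y=np.array([-.576,.818,0]);z=np.array([0,0,1])
Q=[t,t+11*x,t-11*x,t+14*y,t-14*y,t+19*z,t+54*z]
print(((proj("side",Q)-[180,230])*3).round())
im=eyes.grab_frame("top"); a=im[200:350,340:520,::-1]
cv2.imwrite("pics/t1.png",cv2.resize(a,None,fx=4,fy=4,interpolation=2)); print(((proj("top",Q)-[340,200])*4).round())
```

```text
[[266. 403.]
 [284. 386.]
 [247. 419.]
 [244. 383.]
 [288. 423.]
 [264. 382.]
 [260. 340.]]
[[493. 446.]
 [475. 422.]
 [510. 471.]
 [462. 468.]
 [523. 424.]
 [506. 448.]
 [532. 452.]]
```

View pics/t1.png

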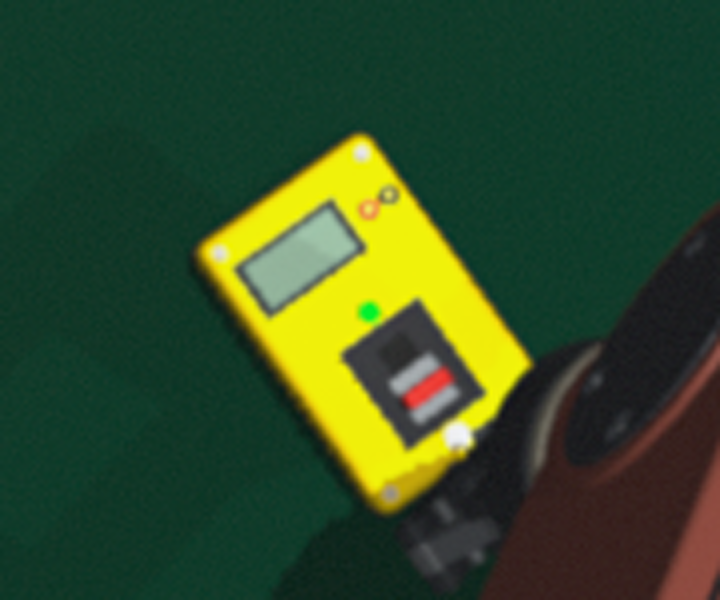

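The side-view fingertips fit the projected TCP at crop (266,403). The top view shows the ridge clear at crop (428,388), still off. There is about 12 mm of clearance behind it, so I'll lower now.

Emit:
{"api": "servo_tool", "payload": {"series": [[0, 0, 0, -0.4, 0], [0, 0, 0, -0.4, 0], [0, 0, 0, -0.4, 0], [0, 0, 0, -0.4, 0], [0, 0, 0, -0.16, 0], [0, 0, 0.04, 0, 0], [0, 0, 0, 0, 0], [0, 0, 0, 0, 0], [0, 0, 0, 0, 0], [0, 0, 0, 0, 0]]}}

```text
time: 2.7
tcp_pos: [459.9, -213.3, 35.4]
orientation: [0.0, 0.953, 0.303, 0.0]
force: [-0.6, -0.1, 0.5]
finger_gap: 0.2
```

Emit:
{"api": "servo_tool", "payload": {"series": [[0, 0.065, 0.046, 0, 0], [0, 0.065, 0.046, 0, 0], [0, 0.065, 0.046, 0, 0], [0, 0.065, 0.046, 0, 0], [0, 0.065, 0.046, 0, 0], [0, 0.065, 0.046, 0, 0], [0, 0.065, 0.046, 0, 0], [0, 0.065, 0.046, 0, 0], [0, 0.065, 0.046, 0, 0], [0, 0.065, 0.046, 0, 0]]}}

```text
time: 3.53
tcp_pos: [476.1, -201.3, 34.8]
orientation: [-0.0, 0.953, 0.303, 0.0]
force: [-0.5, 0.2, -0.6]
finger_gap: -0.1
```

Run:
```python
from h import *
im=eyes.grab_frame("top"); B=(380,225,485,335)
print([(u,a,plane("top",u,40).round(1)) for u,a in blobs(im,(0,150,90),(8,255,255),B)])
print(monitor.get_obs()['tcp_pos'],monitor.get_obs()['force'])
cv2.imwrite("pics/t2.png",cv2.resize(im[200:350,340:520,::-1],None,fx=4,fy=4,interpolation=2))
```

```text
[((np.float64(441.5), np.float64(292.9)), 39, array([ 486.9, -190.8,   40. ]))]
[ 476.47112181 -201.09915123   34.85845617] [-0.54141534 -0.1378747  -0.32334529]
```

Force has dropped to zero and the ridge has moved, so it has probably snapped over. I'll back off, lift and look.

Emit:
{"api": "servo_tool", "payload": {"series": [[0, -0.16, -0.12, 0, 0], [0, -0.16, -0.12, 0, 0], [0, 0, 0, 0.5, 0], [0, 0, 0, 0.8, 0], [0, -0.3, -0.6, 0.8, 0], [0, -0.5, -0.8, 0.8, 0], [0, -0.5, -0.9, 0.8, 0], [0, -0.5, -0.9, 0.5, 0], [0, -0.5, -0.9, 0, 0], [0, 0, 0, 0, 0]]}}

```text
time: 4.42
tcp_pos: [408.8, -314.3, 141.4]
orientation: [0.002, 0.953, 0.302, 0.0]
force: [-0.5, -0.1, -0.5]
finger_gap: 0.3
```

Run:
```python
from h import *
T=np.array([506.8,-179.8]);x=np.array([.818,.576])
for n,B in {"top":(380,225,485,335),"side":(260,340,320,385)}.items():
    im=eyes.grab_frame(n)
    for u,a in blobs(im,(0,150,90),(8,255,255),B,8):
        P=plane(n,u,40); print(n,u,a,P.round(1),"s",((P[:2]-T)@x).round(1))
    c=im[100:350,150:480,::-1] if n=="top" else im[150:420,220:400,::-1]
    cv2.imwrite(f"pics/{n}3.png",cv2.resize(c,None,fx=2,fy=2,interpolation=2))
print(monitor.get_obs()['tcp_pos'],monitor.get_obs()['force'])
```

```text
top (np.float64(441.3), np.float64(289.2)) 51 [ 492.6 -190.5   40. ] s -17.7
side (np.float64(290.3), np.float64(358.8)) 74 [ 491.3 -191.3   40. ] s -19.4
[ 409.50292581 -310.66829294  139.74680817] [ 0.38009535 -0.03831985 -0.70492347]
```

View pics/top3.png

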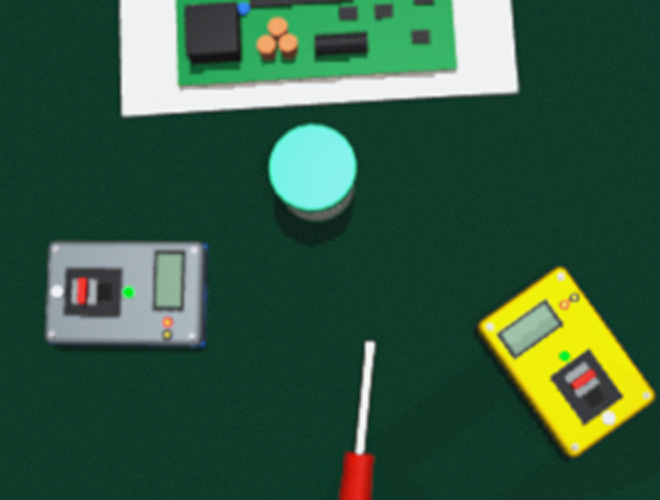

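The ridge sits at crop (583,379), on the green-dot side. Both views give 14.0 mm of travel (top -31.7 to -17.7, side -33.4 to -19.4). The grey switch is still by its white dot, the jar is undisturbed and the arm is clear, so I'll hand in.

```bash
python3 -c "
from station import workorder; print(workorder.job_done())"
```

```text
the job is handed in; nothing more can be done
None
```

The yellow tester is switched on, and I've handed the job in at about 4.5 s on the robot's clock, against the 27 s limit. I pushed the red ridge with the shut fingers from the white-dot side until it snapped over, then backed off and lifted clear.

- **Yellow switch:** the ridge moved 14.0 mm in both the top and side views, which is the full travel. The two views differ by about 1.7 mm on its absolute position (-17.7 and -19.4 mm, against -18 mm nominal). That is within the calibration error and was the same before the push.
- **Grey switch and jar:** the last top picture shows the grey ridge still by its white dot and the jar standing where it was. I judged both by eye and did not measure them.
- **Arm:** it ended in free air, about 140 mm above the bench, with less than 1 N on the tool.

No check failed. The hand-in gave no verdict.

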